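# Put the scanner turntable's gearbox into third

### The arm

A 7-joint arm with a two-finger parallel gripper is mounted at the origin on the work surface. World frame = base frame: x ahead of the robot, y to its left, z up, the work surface at z = 0. Lengths are in m, angles in rad, forces in N, time in s.
With the tool pointing down it reaches from about 0.4 to 0.85 m from the base axis. Payload 4.5 kg.
Tool frame: the origin (TCP) lies on the centre line of the jaws, within the pads' length; the fingertips stand 19 mm ahead of it and the grasp point (between the pads) is the TCP; z points along the fingers, x is the direction in which the jaws open and shut, and the axes are right-handed (so a half turn about z gives the same grasp; the last joint's range is limited). The gripper opens to 88 mm and grips with 3 to 60 N. Pads are 18 mm wide; open, the fingers measure 123 mm over their backs; the gripper's body (75 mm by 187 mm) begins 45 mm behind the grasp point.
Start: joints at [1.36, 0.689, -0.195, 1.565, 0.157, 0.902, -0.215], TCP at [0.152, -0.606, 0.258] pointing down, gripper open.
Joint ranges: [-3.01, 3.01], [-0.46, 2.08], [-1.47, 1.51], [0.13, 2.56], [-1, 4.14], [0.04, 2.09], [-2.66, 2.66]. Speed limits (rad/s): [2.57, 2.57, 3.14, 3.14, 3.14, 3.14, 3.14].

### API

Orientations are given as a unit quaternion [x, y, z, w].
In Python, from bench import r, snapshot, camera_info, finish_job gives the robot as it stands. The module is installed in compiled form; this text tells all that it offers.
- The arm moves only by the tool send_rows, never from a script. Its argument "commands" is a list of rows, each an object with "linear": the shift along the tool's x, y, z in m, a list of three; "twist": the turn about the tool's z in degrees. In form: [{"linear": [dx, dy, dz], "twist": twist}, ...]. A call has 1 to 12 rows; each row is the pose to reach, as a shift and turn from the pose commanded when the call began, along the tool's axes at that moment; what a row does not reach only later rows make up. A row lasts 1/10 s, in which the tool goes at most 50 mm and 8.59 degrees, less where a joint would pass 70% of its speed; a pose out of reach is approached as far as the arm can. A call with a gripper value outside its range is refused whole. "jaw" is the closure, from -1 (fully open) to 1 (shut), so that 0 is half open, set as the call begins (left out, the last holds). The fingers move at their own pace and stop on an object; the grip force is fixed at half the most. Time passes only in rows, so rows that repeat a pose let the fingers close. It gives the time, the measured TCP pose, the force and the opening at its end, in the units of the state.
- r.get_obs(): the state, without advancing time (a new reading comes with each control period).
- snapshot(name): name is "scene" or "side" or "wrist"; returns the picture (420x560x3 uint8, red, green, blue); there is no depth.
- camera_info(name): a dict with "intrinsics" (3x3 intrinsics, pixels), "k1" (the pictures are not rectified: a ray, as slopes to the right and down, at radius r is drawn at 1 + k1 r^2 times it, then the intrinsics apply), "cam_to_world" (4x4, takes a point from camera to world coordinates); the wrist camera has in their place "hand_eye" (4x4, takes a point from camera to tool coordinates, whose origin is the TCP and whose axes are the tool frame's). Camera axes: x right, y down, z forward; pixel columns grow to the right and rows downward; lengths in m; the calibration is good to about 2 mm. A picture is of the moment at which its call begins: read the wrist's pose just before it. camera_info takes no time and is no camera call.
- finish_job(): hands the job in, once; it reports no verdict.
The state is a dict: "clock": time; "joint_pos": joint angles; "dq": joint speeds; "joint_efforts": joint torques, N m; "tool_pos": TCP position; "tcp_rot": TCP orientation; "wrist_force": force on the tool from outside, world axes, zero at the start; "torque": the same for the moment, N m; "width": finger opening in m.
Only numpy, scipy, OpenCV 4.12 (cv2) and the standard library are available. Lean on these libraries where they do the work, as an engineer would, in place of code of your own. Each camera call takes 0.05 s, during which the arm holds its last target. There are 200 camera calls.

### The job

The gear lever of the scanner turntable stands somewhere in the left-hand column of its H-shaped gate. Push it gently with the outside of a finger or the fingertips, without pinching the grip: to the crossbar, across to the right, then fully forward into third, the far right slot, and leave it there without dipping it into fourth, the near right slot, on the way. Leave the printed piece on the turntable, the glue pot and the printed gear where they are.

Things in the scene. Friction and masses are not known exactly. Their poses are not given: they have to be found in the camera images.
- scanner_drive: Fixed scanner turntable and gearbox, one unit. Origin on the table straight under the lever's pivot; x points forward (away from the operator, 'far'), y to its left, z up; place and yaw (up to 0.45 rad) vary. Gearbox: grey box 200 (x) by 170 (y) mm centred on the origin, 93 mm high; on it a steel gate plate 140 by 112 mm, its top 101 mm above the table.
- gate_centre (a point): Centre of the H-gate at plate height (101 mm). Two columns along x, centred at y = +18 and -18 mm, 16 mm wide; a crossbar along y at x = 0, 18 mm wide. Between the columns two tongues 20 mm wide with round noses begin 9 mm either side of x = 0. Slots as on a car: first far left, second near left, third far right, fourth near right; 1 to 4 small dots mark them.
- third_slot (a point): Where the stem's axis crosses the plate's top when the lever is home in third: x +26, y -18 mm from gate_centre.
- turntable_top (a point): Centre of the turntable's black disc, on its top, 57 mm above the table; radius 105 mm; at x = 20, y = -215 mm from scanner_drive, right of the gearbox.
- grip_top (a point): Centre of the grip's top end, 160 mm along the lever from its pivot, which is 30 mm above scanner_drive's origin. The grip is a black square bar, 36 by 36 by 65 mm (95 to 160 mm from the pivot), on a 10 mm steel stem through the gate. z runs up the lever. Upright, it spans 125 to 190 mm above the table; tilted, its top is up to 14 mm lower and rises as it comes upright.
- lever_along (a joint): Fore-and-aft swing (rad) about scanner_drive's y tilted by the sideways swing: 0 in the crossbar, +0.35 fully forward (end of first or third), -0.35 fully back. 0.35 rad is about 44 mm at the grip's middle. The lever stays where it is left; 1 to 2 N at the grip moves it. Within +-0.05 the stem passes the tongues freely; farther out they stop it.
- lever_across (a joint): Sideways swing (rad) about scanner_drive's x: about -0.25 in the left column, +0.25 in the right, stops at -0.29 and +0.29 (37 mm at the grip's middle). Same light friction. Away from the crossbar the tongues keep it beyond about 0.2 either way.
- grip_left: Left side (+y) of the grip, a 34 by 65 mm panel flush with it; origin at its middle, 127.5 mm from the pivot and 15.5 mm off the lever's axis; the outer face is 18 mm off the axis.
- grip_right: Right side (-y) of the grip, likewise.
- grip_far: Far side (+x) of the grip, likewise.
- grip_near: Near side (-x) of the grip, likewise.
- scan_piece: Loose white printed vase, 52 mm wide, 68 mm tall, standing on the turntable disc; origin under its foot. A bystander.
- glue_pot: Loose closed pot with a white cap, 38 mm wide, 75 mm tall, standing on the table left of the gearbox; origin under its foot. A bystander.
- printed_gear: Loose red printed gear wheel, 64 mm wide, 22 mm tall with its hub, lying on the table at the near left; origin under its middle. A bystander.

How it is judged:
On the way, in this order (a step that is already met when the one before it is completed fails the run):
1. the lever is across in the right column, at the crossbar (value of joint lever_across above 0.15 rad and value of joint lever_along between -0.15 and 0.15 rad), for 0.02 s.
2. the lever is fully forward in the third slot (value of joint lever_along above 0.3 rad and value of joint lever_across above 0.18 rad), for 0.2 s.
At the end, for the whole second after the job is handed in: The lever rests in the third (far right) slot, lever_along above 0.30 rad (the end is 0.35) and lever_across above 0.18 rad, not moving; the printed piece, glue pot and gear stand within 12 mm of their starting places, upright (all of step 2 and value of joint lever_along below 0.4 rad and velocity of joint lever_along between -0.05 and 0.05 rad/s and velocity of joint lever_across between -0.05 and 0.05 rad/s and distance of each of scan_piece, glue_pot, printed_gear from where it was at the start of the episode below 0.012 m and angle between each of scan_piece, glue_pot, printed_gear's own z axis and vertical below 0.2 rad); the robot touches nothing.
It fails at once if the grip is pinched: pressed by the fingers on two opposite sides at once (over 2 N each) ((contact force between the fingers and grip_left above 2 N and contact force between the fingers and grip_right above 2 N) or (contact force between the fingers and grip_far above 2 N and contact force between the fingers and grip_near above 2 N)).
It fails at once if the lever is pushed hard (over 40 N from the fingers) (contact force between the fingers and lever_along above 40 N).
It fails at once if the lever goes well into fourth, the near right slot (value of joint lever_across above 0.15 rad and value of joint lever_along below -0.2 rad).
It fails at once if a bystander is moved by more than 12 mm, lifted or tipped (not (distance of scan_piece from where it was at the start of the episode below 0.012 m) or not (angle between scan_piece's own z axis and vertical below 0.2 rad) or not (distance of glue_pot from where it was at the start of the episode below 0.012 m) or not (angle between glue_pot's own z axis and vertical below 0.2 rad) or not (distance of printed_gear from where it was at the start of the episode below 0.012 m) or not (angle between printed_gear's own z axis and vertical below 0.2 rad)).
It also fails if it takes over 45 s, if anything falls off the work surface, if the arm or the gripper's body presses on something with over 40 N, if the wrist force passes 120 N, or if a joint passes its speed limit or range.

## Working session

There is one attempt and no reset: what is moved stays moved. The work goes in short steps, Python scripts to look and compute and a tool call to move; the robot and the scene stay as the last step left them, time stands still between calls to the robot, and variables do not carry over. Pictures are saved under pics/ and viewed, about 8 in all and at most 12, crops included, and the job is handed in when it is done.

Besides the shell and the picture viewer there is one more tool, called after "Request:" by a JSON object that holds its "api" and its "payload", one argument or row to a line. send_rows: Moves the arm, as the interface text tells. Its arguments: {"type":"object","properties":{"commands":{"type":"array"},"jaw":{"type":"number"}},"required":["commands"]}

```bash
mkdir -p pics; python3 - <<'E'
from bench import r,snapshot,camera_info
import cv2,json
for n in ["scene","side"]:
    cv2.imwrite(f"pics/{n}0.png",cv2.cvtColor(snapshot(n),cv2.COLOR_RGB2BGR))
    c=camera_info(n);print(n,c)
print(camera_info("wrist"))
print(r.get_obs())
E
```

```text
scene {'intrinsics': array([[498.30196414,   0.        , 280.77246624],
       [  0.        , 498.30196414, 206.20191634],
       [  0.        ,   0.        ,   1.        ]]), 'k1': -0.03481632831925538, 'cam_to_world': array([[-0.24089316,  0.66314519, -0.70866702,  1.34109003],
       [ 0.97040435,  0.17728971, -0.16396268,  0.22173646],
       [ 0.01690831, -0.72719105, -0.68622685,  0.89821713],
       [ 0.        ,  0.        ,  0.        ,  1.        ]])}
side {'intrinsics': array([[394.27622676,   0.        , 281.59081341],
       [  0.        , 394.27622676, 202.73377163],
       [  0.        ,   0.        ,   1.        ]]), 'k1': 0.03035924320627612, 'cam_to_world': array([[ 0.9969598 , -0.05207534,  0.05795953,  0.4841369 ],
       [-0.07629424, -0.80347368,  0.5904314 , -0.52776971],
       [ 0.01582204, -0.59305835, -0.80500401,  0.85781508],
       [ 0.        ,  0.        ,  0.        ,  1.        ]])}
{'intrinsics': array([[337.11985214,   0.        , 283.16975332],
       [  0.        , 337.11985214, 214.83524371],
       [  0.        ,   0.        ,   1.        ]]), 
[... 380 characters left out ...]
}
{'clock': 0.1, 'joint_pos': array([ 1.35981457,  0.68989728, -0.1945068 ,  1.56621624,  0.15730929,
        0.9024954 , -0.21509719]), 'dq': array([ 0.00033689, -0.0022027 ,  0.00030439, -0.0031018 ,  0.00088676,
        0.00054861,  0.00090032]), 'joint_efforts': array([-2.67269752e-03, -5.28496242e+01, -1.27117977e+00, -1.53834987e+01,
       -5.25215711e-02,  2.06851662e-03,  6.25192570e-05]), 'tool_pos': array([ 0.1512899 , -0.60587279,  0.25699798]), 'tcp_rot': array([ 7.88166651e-01, -6.15461347e-01, -6.79416716e-04, -4.46174752e-04]), 'wrist_force': array([ 0.09749354,  0.002648  , -0.20551861]), 'torque': array([-0.00100603,  0.01797963,  0.02912044]), 'width': 0.08833992286180883}
```

View pics/scene0.png

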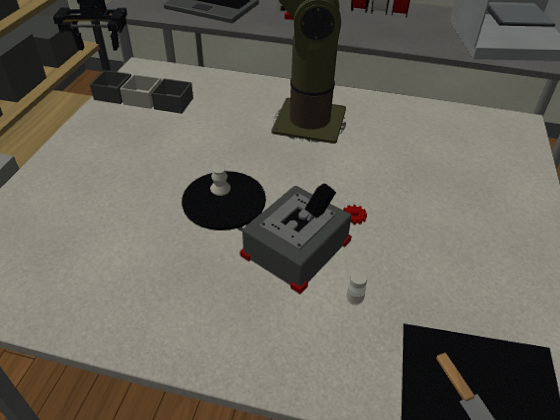

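View pics/side0.png

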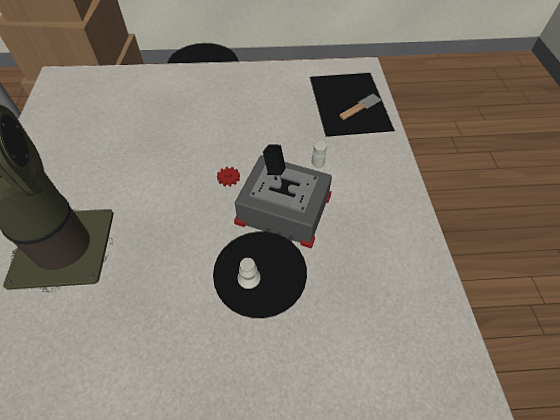

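The lever stands near-left (second), around (320,200) in scene and (274,158) in side. I'll enlarge both views in one picture.

```bash
python3 - <<'E'
import cv2,numpy as np
a=cv2.imread("pics/scene0.png")[170:305,230:380];b=cv2.imread("pics/side0.png")[130:265,205:345]
f=lambda i:cv2.resize(i,(400,int(i.shape[0]*400/i.shape[1])),interpolation=cv2.INTER_CUBIC)[:360]
cv2.imwrite("pics/crop1.png",np.hstack([f(a),f(b)]))
E
```

```text
(no output)
```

View pics/crop1.png

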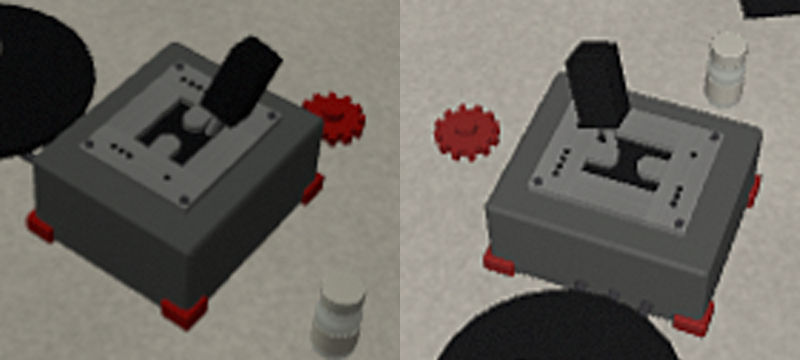

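Second it is: dots 1 (165,178), 3 (120,152), 4 (190,85) in the scene crop identify the slots. Next I'll fit the unit's pose from box corners and screws, and the lever angles from its silhouette.

```bash
cat > h.py <<'E'
import numpy as np,cv2
from scipy.optimize import least_squares
from scipy.spatial.transform import Rotation as R
from bench import r,snapshot,camera_info
CI={n:camera_info(n) for n in("scene","side")}
def proj(n,P):
    c=CI[n];T=np.linalg.inv(c["cam_to_world"]);K=c["intrinsics"]
    d=np.array([c["k1"],0,0,0.])
    return cv2.projectPoints(np.atleast_2d(P).astype(float),cv2.Rodrigues(T[:3,:3])[0],T[:3,3],K,d)[0][:,0]
def W(pose,P): # drive->world
    return R.from_euler('z',pose[2]).apply(P)+[pose[0],pose[1],0]
def lever(pose,al,ac,P): # lever coords (from pivot)->world
    return W(pose,(R.from_euler('x',ac)*R.from_euler('y',al)).apply(P)+[0,0,.03])
GB=np.array([[x,y,z] for x in(-.018,.018) for y in(-.018,.018) for z in(.095,.16)])
def gripfit(pose,imgs,x0=None):
    M={}
    for n,im in imgs.items():
        c=proj(n,W(pose,[0,0,.15]))[0].astype(int)
        k=((cv2.cvtColor(im,cv2.COLOR_BGR2GRAY)<38)*255).astype(np.uint8)
        k=cv2.morphologyEx(k,cv2.MORPH_OPEN,np.ones((3,3)))
        M[n]=k
    best=[]
    for al in np.arange(-.4,.401,.025):
        for ac in np.arange(-.3,.301,.025):
            s=0
            for n,k in M.items():
                h=cv2.convexHull(proj(n,lever(pose,al,ac,GB)).astype(np.float32)).astype(int)
                a=np.zeros_like(k);cv2.fillConvexPoly(a,h,255)
                ring=cv2.dilate(a,np.ones((9,9)))
                s+=(k[a>0]>0).sum()/(a>0).sum()-((k>0)&(ring>0)&(a==0)).sum()/(a>0).sum()
            best.append((s,al,ac))
    return sorted(best)[-4:]
E
cat > fit.py <<'E'
from h import *
sc=lambda p:(np.array(p)+.5)/ (400/150)+[230,170]-.5
sd=lambda p:(np.array(p)-[400,0]+.5)/(400/140)+[205,130]-.5
# order: near-right, far-right, far-left, near-left
box={"scene":sc([[175,42],[35,165],[187,246],[322,125]]),"side":sd([[489,208],[702,276],[761,130],[562,75]])}
scr={"scene":sc([[180,66],[87,146],[185,200],[272,115]]),"side":sd([[538,181],[680,223],[715,136]])}
S=np.array([[-1,-1],[1,-1],[1,1],[-1,1]])
def f(p):
    o=[]
    B=W(p,np.c_[S*[.1,.085],np.full(4,.093)]);C=W(p,np.c_[S*[p[3],p[4]],np.full(4,.101)])
    for n in box:
        o+=[(proj(n,B)-box[n]).ravel()*.7,(proj(n,C)[:len(scr[n])]-scr[n]).ravel()]
    return np.hstack(o)
s=least_squares(f,[.55,.0,-.1,.06,.046],loss='soft_l1')
print(s.x,np.round(f(s.x),1))
pose=s.x[:3];np.save("pose.npy",pose)
im={n:cv2.imread(f"pics/{n}0.png") for n in box}
g=gripfit(pose,im);print(g)
_,al,ac=g[-1]
out=[]
for n,(u,v) in {"scene":(230,170),"side":(205,130)}.items():
    i=cv2.resize(im[n][v:v+135,u:u+150],None,fx=2.6,fy=2.6,interpolation=cv2.INTER_CUBIC)
    q=lambda P:(((proj(n,P)-[u,v])*2.6)).astype(int)
    cv2.polylines(i,[q(W(pose,np.c_[S*[.1,.085],np.full(4,.093)]))],1,(0,255,0))
    for y in(.018,-.018):cv2.polylines(i,[q(W(pose,np.c_[S*[.034,.008]+[0,y],np.full(4,.101)]))],1,(0,255,255))
    cv2.polylines(i,[cv2.convexHull(q(lever(pose,al,ac,GB)))],1,(0,0,255))
    out.append(i)
cv2.imwrite("pics/ov.png",np.hstack(out))
print("gripmid",lever(pose,al,ac,[0,0,.1275]),"top",lever(pose,al,ac,[0,0,.16]))
E
python3 fit.py
```

```text
[ 0.54909502  0.07894706 -0.42715379  0.06356893  0.04986244] [-0.5 -1.  -1.6 -1.8  1.1  2.8  1.6 -1.5 -0.   0.8  0.7  0.1 -0.5  0.8
  0.1  0.9 -1.9 -0.4  1.4  0.3  0.9 -0.7 -1.3 -1.6 -0.4  0.4 -0.3  0.8
 -0.   0.9]
[(np.float64(1.6365754812563322), np.float64(-0.32499999999999996), np.float64(-0.24999999999999994)), (np.float64(1.6385581021461153), np.float64(-0.29999999999999993), np.float64(-0.24999999999999994)), (np.float64(1.6594510960726474), np.float64(-0.32499999999999996), np.float64(-0.27499999999999997)), (np.float64(1.682277892056029), np.float64(-0.29999999999999993), np.float64(-0.27499999999999997))]
gripmid [0.52850443 0.12466069 0.14722859] top [0.52325585 0.13631318 0.17711039]
```

View pics/ov.png

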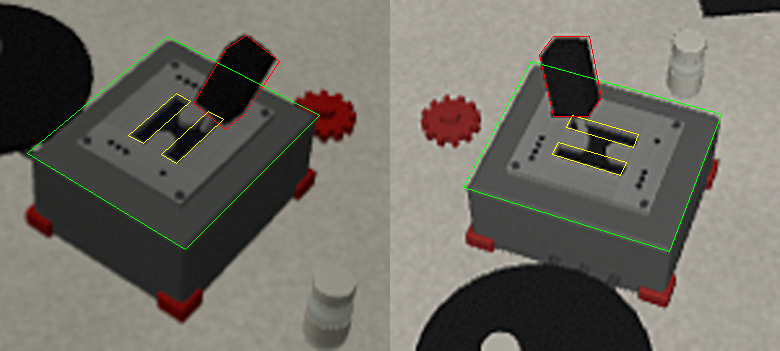

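Pose fit is good (drive at 0.549, 0.079, yaw −0.427; lever around along −0.31, across −0.27). With the jaw shut, tool x = −y of the drive and tool y = −x of the drive after a 38.5° twist. Next, a helper for the shifts.

```bash
cat >> h.py <<'E'
def shift(Pw,yaw=None,o=None):
    o=o or r.get_obs();q=R.from_quat(o["tcp_rot"])
    x=q.apply([1,0,0]);a=np.arctan2(x[1],x[0])
    s=np.round(q.inv().apply(np.array(Pw)-o["tool_pos"]),4).tolist()
    tw=None if yaw is None else round(float(-np.degrees((yaw-a+np.pi)%(2*np.pi)-np.pi)),1)
    return s,tw
def drv(P,pose=None):
    p=np.load("pose.npy");return R.from_euler('z',-p[2]).apply(np.array(P)-[p[0],p[1],0])
E
python3 - <<'E'
from h import *
p=np.load("pose.npy");y=p[2]-np.pi/2
print(shift([.47,-.33,.30],y)); print(W(p,np.array([-.13,.031,.169])))
E
```

```text
([-0.1905, -0.3761, -0.0427], 38.5)
[0.44361845 0.16101833 0.169     ]
```

Request:
{"api": "send_rows", "payload": {
  "commands": [
    {"linear":[-0.02,-0.04,-0.043],"twist":4},
    {"linear":[-0.04,-0.08,-0.043],"twist":8},
    {"linear":[-0.06,-0.12,-0.043],"twist":12},
    {"linear":[-0.08,-0.16,-0.043],"twist":16},
    {"linear":[-0.1,-0.2,-0.043],"twist":20},
    {"linear":[-0.12,-0.24,-0.043],"twist":24},
    {"linear":[-0.14,-0.28,-0.043],"twist":28},
    {"linear":[-0.16,-0.32,-0.043],"twist":32},
    {"linear":[-0.18,-0.36,-0.043],"twist":36},
    {"linear":[-0.19,-0.376,-0.043],"twist":38.5},
    {"linear":[-0.19,-0.376,-0.043],"twist":38.5},
    {"linear":[-0.19,-0.376,-0.043],"twist":38.5}
  ],
  "jaw": 1
}}

```text
clock: 1.3
tool_pos: [0.4693, -0.3315, 0.3004]
tcp_rot: [-0.541, 0.841, 0.0, -0.001]
wrist_force: [-0.6, 0.2, 0.4]
width: 0.0002
```

```bash
python3 - <<'E'
from h import *
p=np.load("pose.npy");y=p[2]-np.pi/2
print(r.get_obs()["width"],shift(W(p,np.array([-.13,.031,.30])),y))
E
```

```text
0.0002200661539661122 ([-0.4377, 0.2271, 0.0002], 0.0)
```

Request:
{"api": "send_rows", "payload": {
  "commands": [
    {"linear":[-0.04,0.02,0],"twist":0},
    {"linear":[-0.08,0.042,0],"twist":0},
    {"linear":[-0.12,0.063,0],"twist":0},
    {"linear":[-0.16,0.084,0],"twist":0},
    {"linear":[-0.2,0.105,0],"twist":0},
    {"linear":[-0.24,0.126,0],"twist":0},
    {"linear":[-0.28,0.147,0],"twist":0},
    {"linear":[-0.32,0.168,0],"twist":0},
    {"linear":[-0.36,0.19,0],"twist":0},
    {"linear":[-0.4,0.21,0],"twist":0},
    {"linear":[-0.438,0.227,0],"twist":0},
    {"linear":[-0.438,0.227,0],"twist":0}
  ]
}}

```text
clock: 2.5
tool_pos: [0.4452, 0.1663, 0.3008]
tcp_rot: [-0.544, 0.839, 0.001, 0.001]
wrist_force: [-0.1, 0.2, 0.1]
width: 0.0003
```

```bash
python3 - <<'E'
from h import *
o=r.get_obs();print(drv(o["tool_pos"]),o["tcp_rot"],o["joint_pos"])
cv2.imwrite("pics/w1.png",cv2.cvtColor(snapshot("wrist"),cv2.COLOR_RGB2BGR))
E
```

```text
[-0.13074249  0.03641952  0.30079625] [-0.54421434  0.83894463  0.00098424  0.00130143] [-0.45537335  0.43164469  0.00350894  1.95369833 -0.00546618  0.75391834
 -2.43889365]
```

View pics/w1.png

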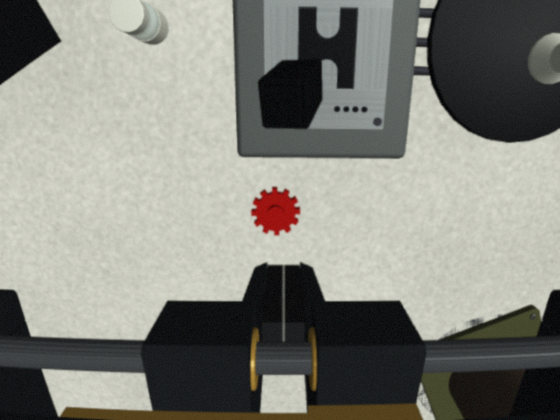

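The wrist view shows the box squarely aligned, lever grip in near-left, red gear near, all clear. I'll check the drive pose from its edges: near (320,156), left (237,100), right (409,100).

```bash
cat >> h.py <<'E'
def wray(px,z,o):
    c=camera_info("wrist");d=np.array([c["k1"],0,0,0.])
    u=cv2.undistortPoints(np.array([[px]],float),c["intrinsics"],d)[0,0]
    q=R.from_quat(o["tcp_rot"]);H=c["hand_eye"]
    v=q.apply(H[:3,:3]@[u[0],u[1],1]);c0=o["tool_pos"]+q.apply(H[:3,3])
    return drv(c0+v*(z-c0[2])/v[2])
E
python3 - <<'E'
from h import *
o=r.get_obs()
for px,z in [((320,156),.093),((260,156),.093),((400,156),.093),((237,100),.093),((235,30),.093),((409,100),.093),((417,30),.093),((338,88),.101),((354,88),.101),((327,63),.101),((332,12),.101),((356,12),.101),((300,12),.101)]: print(px,np.round(wray(px,z,o),4))
p=np.load("pose.npy");y=p[2]-np.pi/2
print(shift(W(p,np.array([-.13,.031,.169])),y))
E
```

```text
(320, 156) [-0.0963 -0.0044  0.093 ]
(260, 156) [-0.0965  0.0552  0.093 ]
(400, 156) [-0.0956 -0.0847  0.093 ]
(237, 100) [-0.0432  0.0762  0.093 ]
(235, 30) [0.0178 0.076  0.093 ]
(409, 100) [-0.0418 -0.0879  0.093 ]
(417, 30) [ 0.0199 -0.0892  0.093 ]
(338, 88) [-0.0323 -0.018   0.101 ]
(354, 88) [-0.0321 -0.0327  0.101 ]
(327, 63) [-0.0109 -0.007   0.101 ]
(332, 12) [ 0.0311 -0.0099  0.101 ]
(356, 12) [ 0.0315 -0.0309  0.101 ]
(300, 12) [0.0308 0.0179 0.101 ]
([0.0021, 0.0009, 0.1317], 0.2)
```

The wrist view agrees to within about 3 mm in y and 1–2 mm in x. Descending on the near side of the grip.

Request:
{"api": "send_rows", "payload": {
  "commands": [
    {"linear":[0.002,0,0.03],"twist":0},
    {"linear":[0.002,0,0.06],"twist":0},
    {"linear":[0.002,0,0.09],"twist":0},
    {"linear":[0.002,0,0.12],"twist":0},
    {"linear":[0.002,0,0.131],"twist":0},
    {"linear":[0.002,0,0.131],"twist":0}
  ]
}}

```text
clock: 3.15
tool_pos: [0.4439, 0.1574, 0.1688]
tcp_rot: [-0.54, 0.842, -0.0, -0.002]
wrist_force: [1.0, 0.3, 0.6]
width: 0.0007
```

```bash
python3 - <<'E'
from h import *
p=np.load("pose.npy");p[:2]=W(p,np.array([0,-.0015,0]))[:2];np.save("pose.npy",p)
o=r.get_obs();print(drv(o["tool_pos"]),shift(W(p,np.array([-.035,.032,.169])),p[2]-np.pi/2))
E
```

```text
[-0.12820512  0.02932248  0.16882129] ([-0.003, -0.0932, -0.0003], -0.2)
```

Request:
{"api": "send_rows", "payload": {
  "commands": [
    {"linear":[0,-0.015,0],"twist":0},
    {"linear":[-0.002,-0.03,0],"twist":0},
    {"linear":[-0.003,-0.04,0],"twist":0},
    {"linear":[-0.003,-0.05,0],"twist":0},
    {"linear":[-0.003,-0.06,0],"twist":0},
    {"linear":[-0.003,-0.07,0],"twist":0},
    {"linear":[-0.003,-0.08,0],"twist":0},
    {"linear":[-0.003,-0.088,0],"twist":0},
    {"linear":[-0.003,-0.093,0],"twist":0},
    {"linear":[-0.003,-0.093,0],"twist":0},
    {"linear":[-0.003,-0.093,0],"twist":0}
  ]
}}

```text
clock: 4.25
tool_pos: [0.5301, 0.124, 0.1696]
tcp_rot: [-0.541, 0.841, -0.0, -0.0]
wrist_force: [0.1, 0.4, 0.8]
width: 0.0004
```

```bash
python3 - <<'E'
from h import *
o=r.get_obs();print(drv(o["tool_pos"]),o["wrist_force"])
I={n:cv2.cvtColor(snapshot(n),cv2.COLOR_RGB2BGR) for n in("scene","side")}
o=[]
for n,(u,v) in {"scene":(230,140),"side":(205,100)}.items():
    o.append(cv2.resize(I[n][v:v+150,u:u+150],(400,400),interpolation=cv2.INTER_CUBIC))
cv2.imwrite("pics/p1.png",np.hstack(o))
E
```

```text
[-0.03598838  0.03466939  0.16956454] [0.13249906 0.44833158 0.75972541]
```

View pics/p1.png

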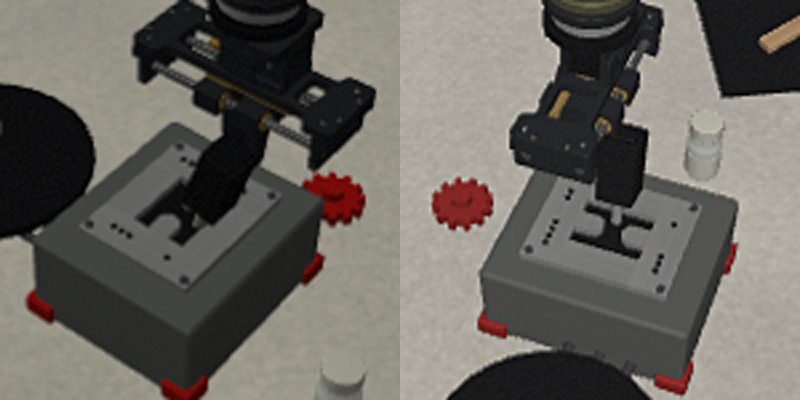

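Request:
{"api": "send_rows", "payload": {
  "commands": [
    {"linear":[0,0.02,0],"twist":0},
    {"linear":[0,0.05,0],"twist":0},
    {"linear":[0,0.06,-0.04],"twist":0},
    {"linear":[0,0.06,-0.08],"twist":0},
    {"linear":[-0.02,0.06,-0.1],"twist":0},
    {"linear":[-0.06,0.03,-0.1],"twist":0},
    {"linear":[-0.09,0,-0.1],"twist":0},
    {"linear":[-0.09,-0.034,-0.1],"twist":0},
    {"linear":[-0.09,-0.034,-0.1],"twist":0},
    {"linear":[-0.09,-0.034,-0.1],"twist":0},
    {"linear":[-0.09,-0.034,-0.1],"twist":0}
  ]
}}

```text
clock: 5.45
tool_pos: [0.5969, 0.1925, 0.2695]
tcp_rot: [-0.542, 0.841, 0.001, -0.001]
wrist_force: [0.1, -0.5, -0.6]
width: 0.0003
```

```bash
cat > look.py <<'E'
from h import *
import sys
o=r.get_obs();print(drv(o["tool_pos"]),o["wrist_force"],o["joint_pos"][6])
I={n:cv2.cvtColor(snapshot(n),cv2.COLOR_RGB2BGR) for n in("scene","side")}
p=np.load("pose.npy")
for ns in sys.argv[2:]: print(ns,[tuple(np.round(t,3)) for t in gripfit(p,{n:I[n] for n in ns.split(",")})])
o=[]
for n,(u,v) in {"scene":(230,150),"side":(215,110)}.items():
    o.append(cv2.resize(I[n][v:v+130,u:u+130],(400,400),interpolation=cv2.INTER_CUBIC))
cv2.imwrite(sys.argv[1],np.hstack(o))
E
python3 look.py pics/p2.png side scene scene,side
```

```text
[-0.0035388   0.12464158  0.26947612] [ 0.13380028 -0.50200679 -0.60174103] -2.380837517847905
side [(np.float64(0.801), np.float64(0.0), np.float64(-0.25)), (np.float64(0.805), np.float64(-0.025), np.float64(-0.3)), (np.float64(0.815), np.float64(-0.025), np.float64(-0.25)), (np.float64(0.815), np.float64(-0.025), np.float64(-0.275))]
scene [(np.float64(0.742), np.float64(-0.025), np.float64(-0.25)), (np.float64(0.745), np.float64(-0.025), np.float64(-0.275)), (np.float64(0.746), np.float64(0.0), np.float64(-0.275)), (np.float64(0.753), np.float64(-0.05), np.float64(-0.275))]
scene,side [(np.float64(1.533), np.float64(0.0), np.float64(-0.275)), (np.float64(1.537), np.float64(-0.05), np.float64(-0.275)), (np.float64(1.557), np.float64(-0.025), np.float64(-0.25)), (np.float64(1.561), np.float64(-0.025), np.float64(-0.275))]
```

View pics/p2.png

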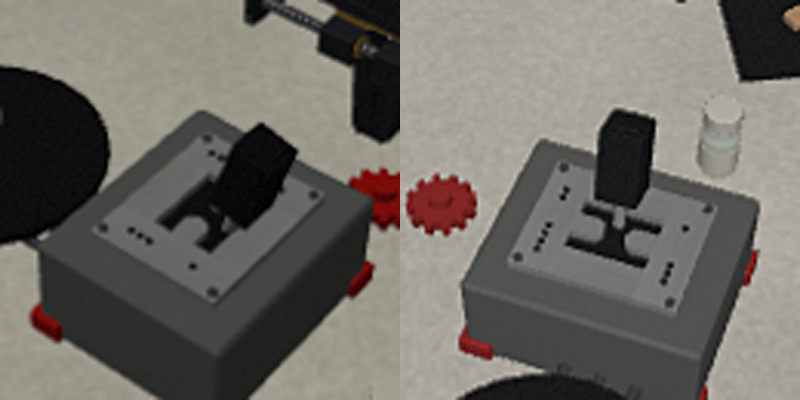

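Lever reads along ≈ −0.02, across ≈ −0.26: in the crossbar window. Descending on the left side, then pushing right.

Request:
{"api": "send_rows", "payload": {
  "commands": [
    {"linear":[0,-0.003,0.03],"twist":0},
    {"linear":[0,-0.003,0.06],"twist":0},
    {"linear":[0,-0.003,0.09],"twist":0},
    {"linear":[0,-0.003,0.1],"twist":0},
    {"linear":[0.015,-0.003,0.1],"twist":0},
    {"linear":[0.03,-0.003,0.1],"twist":0},
    {"linear":[0.04,-0.003,0.1],"twist":0},
    {"linear":[0.048,-0.003,0.1],"twist":0},
    {"linear":[0.056,-0.003,0.1],"twist":0},
    {"linear":[0.064,-0.003,0.1],"twist":0},
    {"linear":[0.072,-0.003,0.1],"twist":0},
    {"linear":[0.08,-0.003,0.1],"twist":0}
  ]
}}

```text
clock: 6.75
tool_pos: [0.5679, 0.1177, 0.1698]
tcp_rot: [-0.541, 0.841, -0.0, 0.0]
wrist_force: [0.6, 1.3, 1.2]
width: 0.0001
```

```bash
python3 look.py pics/p3.png side; python3 -c "
from h import *
p=np.load('pose.npy');print(shift(W(p,np.array([0,.0065,.169])),p[2]-np.pi/2))"
```

```text
[0.0010291  0.04454221 0.16984924] [0.60443717 1.26697606 1.1612355 ] -2.3018626992808753
side [(np.float64(0.625), np.float64(-0.025), np.float64(-0.075)), (np.float64(0.63), np.float64(0.0), np.float64(-0.025)), (np.float64(0.646), np.float64(0.0), np.float64(-0.075)), (np.float64(0.655), np.float64(0.0), np.float64(-0.05))]
([0.0364, 0.0011, 0.0007], -0.1)
```

Moving freely (about 1 N, across ≈ −0.05, along ≈ 0). Continuing.

Request:
{"api": "send_rows", "payload": {
  "commands": [
    {"linear":[0.006,0.001,0],"twist":0},
    {"linear":[0.012,0.001,0],"twist":0},
    {"linear":[0.018,0.001,0],"twist":0},
    {"linear":[0.024,0.001,0],"twist":0},
    {"linear":[0.03,0.001,0],"twist":0},
    {"linear":[0.035,0.001,0],"twist":0},
    {"linear":[0.037,0.001,0],"twist":0},
    {"linear":[0.037,0.001,0],"twist":0}
  ]
}}

```text
clock: 7.65
tool_pos: [0.5514, 0.084, 0.1696]
tcp_rot: [-0.541, 0.841, -0.0, -0.0]
wrist_force: [0.1, 0.5, 0.7]
width: 0.0007
```

```bash
python3 look.py pics/p4.png side
```

```text
[7.01942430e-06 7.10690571e-03 1.69598579e-01] [0.14845398 0.51470114 0.65128885] -2.2630666604995704
side [(np.float64(0.593), np.float64(-0.05), np.float64(0.2)), (np.float64(0.598), np.float64(0.025), np.float64(0.25)), (np.float64(0.601), np.float64(0.025), np.float64(0.3)), (np.float64(0.603), np.float64(0.0), np.float64(0.225))]
```

View pics/p4.png

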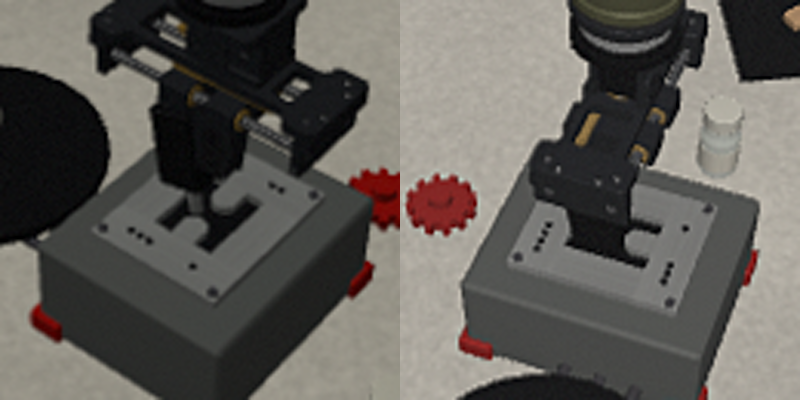

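The lever is in the right column at the crossbar (stem at (200,195) in the scene crop). Backing off left, up, then round to the near side.

Request:
{"api": "send_rows", "payload": {
  "commands": [
    {"linear":[-0.02,0,0],"twist":0},
    {"linear":[-0.05,0,0],"twist":0},
    {"linear":[-0.06,0,-0.04],"twist":0},
    {"linear":[-0.06,0,-0.08],"twist":0},
    {"linear":[-0.06,0.03,-0.1],"twist":0},
    {"linear":[-0.04,0.07,-0.1],"twist":0},
    {"linear":[0,0.1,-0.1],"twist":0},
    {"linear":[0.038,0.12,-0.1],"twist":0},
    {"linear":[0.038,0.12,-0.1],"twist":0},
    {"linear":[0.038,0.12,-0.1],"twist":0},
    {"linear":[0.038,0.12,-0.1],"twist":0}
  ]
}}

```text
clock: 8.85
tool_pos: [0.4283, 0.1008, 0.27]
tcp_rot: [-0.541, 0.841, -0.0, 0.001]
wrist_force: [0.8, -0.4, -0.1]
width: 0.0004
```

```bash
python3 look.py pics/p5.png side scene scene,side; python3 -c "
from h import *
p=np.load('pose.npy');print(shift(W(p,np.array([-.09,-.032,.169])),p[2]-np.pi/2))"
```

```text
[-0.11897377 -0.02867884  0.26998514] [ 0.84764752 -0.39881749 -0.05975572] -2.347058786991672
side [(np.float64(0.817), np.float64(-0.025), np.float64(0.225)), (np.float64(0.824), np.float64(-0.025), np.float64(0.2)), (np.float64(0.835), np.float64(0.0), np.float64(0.2)), (np.float64(0.847), np.float64(0.0), np.float64(0.225))]
scene [(np.float64(0.797), np.float64(-0.025), np.float64(0.175)), (np.float64(0.801), np.float64(-0.05), np.float64(0.2)), (np.float64(0.802), np.float64(-0.05), np.float64(0.175)), (np.float64(0.808), np.float64(-0.025), np.float64(0.15))]
scene,side [(np.float64(1.559), np.float64(0.0), np.float64(0.2)), (np.float64(1.596), np.float64(-0.05), np.float64(0.2)), (np.float64(1.597), np.float64(-0.025), np.float64(0.175)), (np.float64(1.613), np.float64(-0.025), np.float64(0.2))]
([0.0034, -0.029, 0.1007], 0.0)
```

Lever ≈ along −0.01, across ≈ 0.2–0.22. Descending on the near side, then pushing forward.

Request:
{"api": "send_rows", "payload": {
  "commands": [
    {"linear":[0.002,0,0.03],"twist":0},
    {"linear":[0.002,0,0.06],"twist":0},
    {"linear":[0.002,0,0.09],"twist":0},
    {"linear":[0.002,-0.01,0.1],"twist":0},
    {"linear":[0.002,-0.03,0.1],"twist":0},
    {"linear":[0.002,-0.05,0.1],"twist":0},
    {"linear":[0.002,-0.065,0.1],"twist":0},
    {"linear":[0.002,-0.075,0.1],"twist":0},
    {"linear":[0.003,-0.082,0.1],"twist":0},
    {"linear":[0.004,-0.088,0.1],"twist":0},
    {"linear":[0.006,-0.094,0.1],"twist":0},
    {"linear":[0.008,-0.1,0.1],"twist":0}
  ]
}}

```text
clock: 10.15
tool_pos: [0.5142, 0.0513, 0.1697]
tcp_rot: [-0.542, 0.841, 0.0, -0.0]
wrist_force: [0.8, 0.9, 0.7]
width: 0.0005
```

```bash
python3 look.py pics/p6.png side; python3 -c "
from h import *
p=np.load('pose.npy');print(shift(W(p,np.array([.005,-.036,.169])),p[2]-np.pi/2))"
```

```text
[-0.0202939  -0.03809401  0.16972364] [0.80549064 0.87697868 0.67540944] -2.239574704577244
side [(np.float64(0.719), np.float64(0.125), np.float64(0.225)), (np.float64(0.734), np.float64(0.125), np.float64(0.2)), (np.float64(0.749), np.float64(0.1), np.float64(0.225)), (np.float64(0.752), np.float64(0.1), np.float64(0.2))]
([-0.0027, -0.0243, 0.0008], -0.0)
```

Request:
{"api": "send_rows", "payload": {
  "commands": [
    {"linear":[0,-0.005,0],"twist":0},
    {"linear":[0,-0.01,0],"twist":0},
    {"linear":[0,-0.015,0],"twist":0},
    {"linear":[0,-0.02,0],"twist":0},
    {"linear":[0,-0.025,0],"twist":0},
    {"linear":[0,-0.025,0],"twist":0}
  ]
}}

```text
clock: 10.85
tool_pos: [0.5385, 0.0403, 0.1697]
tcp_rot: [-0.541, 0.841, -0.001, 0.001]
wrist_force: [-0.5, -0.0, 0.1]
width: 0.0006
```

```bash
python3 look.py pics/p7.png side
```

```text
[ 0.0063722  -0.03809677  0.16970377] [-0.54659478 -0.02500127  0.10499388] -2.2153817751991194
side [(np.float64(0.744), np.float64(0.3), np.float64(0.25)), (np.float64(0.753), np.float64(0.275), np.float64(0.2)), (np.float64(0.766), np.float64(0.275), np.float64(0.25)), (np.float64(0.776), np.float64(0.275), np.float64(0.225))]
```

View pics/p7.png

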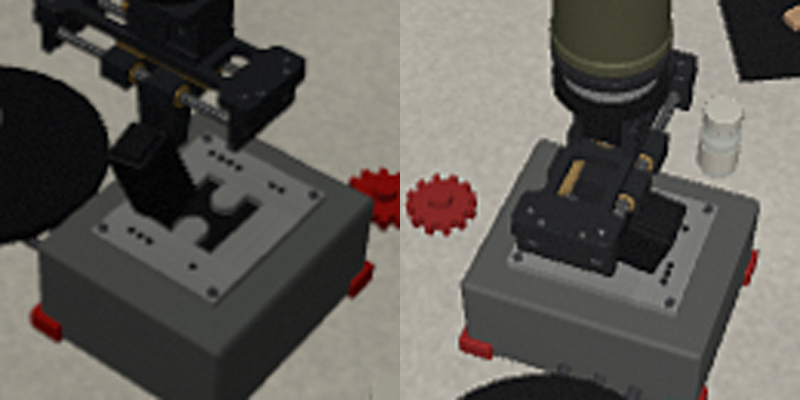

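Lever is well into third (≈0.28). Small increments until it meets the stop.

Request:
{"api": "send_rows", "payload": {
  "commands": [
    {"linear":[0,-0.002,0],"twist":0},
    {"linear":[0,-0.004,0],"twist":0},
    {"linear":[0,-0.006,0],"twist":0},
    {"linear":[0,-0.006,0],"twist":0}
  ]
}}

```text
clock: 11.35
tool_pos: [0.5432, 0.0382, 0.1698]
tcp_rot: [-0.541, 0.841, -0.0, 0.0]
wrist_force: [-0.9, 0.6, -0.0]
width: 0.0001
```

Request:
{"api": "send_rows", "payload": {
  "commands": [
    {"linear":[0,-0.001,0],"twist":0},
    {"linear":[0,-0.002,0],"twist":0},
    {"linear":[0,-0.002,0],"twist":0}
  ]
}}

```text
clock: 11.65
tool_pos: [0.5446, 0.0374, 0.1697]
tcp_rot: [-0.541, 0.841, -0.0, 0.0]
wrist_force: [-0.5, 0.6, -0.3]
width: 0.0002
```

```bash
python3 look.py pics/p8.png side
```

```text
[ 0.01318574 -0.03819907  0.16973738] [-0.4826518   0.58340065 -0.27424305] -2.20787997201351
side [(np.float64(0.708), np.float64(0.35), np.float64(0.225)), (np.float64(0.715), np.float64(0.325), np.float64(0.25)), (np.float64(0.716), np.float64(0.35), np.float64(0.2)), (np.float64(0.726), np.float64(0.35), np.float64(0.25))]
```

Request:
{"api": "send_rows", "payload": {
  "commands": [
    {"linear":[0,-0.001,0],"twist":0},
    {"linear":[0,-0.0015,0],"twist":0},
    {"linear":[0,-0.0015,0],"twist":0}
  ]
}}

```text
clock: 12.05
tool_pos: [0.5459, 0.0367, 0.1697]
tcp_rot: [-0.541, 0.841, -0.0, -0.0]
wrist_force: [-0.3, 0.5, 0.3]
width: 0.0006
```

Request:
{"api": "send_rows", "payload": {
  "commands": [
    {"linear":[0,-0.001,0],"twist":0},
    {"linear":[0,-0.001,0],"twist":0}
  ]
}}

```text
clock: 12.25
tool_pos: [0.5468, 0.0363, 0.1697]
tcp_rot: [-0.541, 0.841, -0.0, -0.0]
wrist_force: [-1.1, 0.8, -0.7]
width: 0.0003
```

Estimated near 0.34; backing off and raising clear, then checking.

Request:
{"api": "send_rows", "payload": {
  "commands": [
    {"linear":[0,0.02,0],"twist":0},
    {"linear":[0,0.05,0],"twist":0},
    {"linear":[0,0.09,0],"twist":0},
    {"linear":[0,0.12,-0.03],"twist":0},
    {"linear":[0,0.13,-0.07],"twist":0},
    {"linear":[0,0.13,-0.11],"twist":0},
    {"linear":[0,0.13,-0.13],"twist":0},
    {"linear":[0,0.13,-0.13],"twist":0},
    {"linear":[0,0.13,-0.13],"twist":0}
  ]
}}

```text
clock: 13.15
tool_pos: [0.4287, 0.0901, 0.2998]
tcp_rot: [-0.541, 0.841, -0.0, 0.001]
wrist_force: [-0.4, 0.7, 1.0]
width: 0.0004
```

```bash
python3 look.py pics/p9.png side scene scene,side
```

```text
[-0.11422988 -0.03825511  0.29978751] [-0.42068685  0.65653102  0.96137792] -2.3284509899470387
side [(np.float64(0.692), np.float64(0.35), np.float64(0.25)), (np.float64(0.694), np.float64(0.35), np.float64(0.2)), (np.float64(0.696), np.float64(0.375), np.float64(0.225)), (np.float64(0.7), np.float64(0.35), np.float64(0.225))]
scene [(np.float64(0.649), np.float64(0.375), np.float64(0.175)), (np.float64(0.649), np.float64(0.375), np.float64(0.2)), (np.float64(0.653), np.float64(0.35), np.float64(0.2)), (np.float64(0.663), np.float64(0.35), np.float64(0.175))]
scene,side [(np.float64(1.31), np.float64(0.35), np.float64(0.175)), (np.float64(1.32), np.float64(0.375), np.float64(0.175)), (np.float64(1.338), np.float64(0.35), np.float64(0.225)), (np.float64(1.347), np.float64(0.35), np.float64(0.2))]
```

View pics/p9.png

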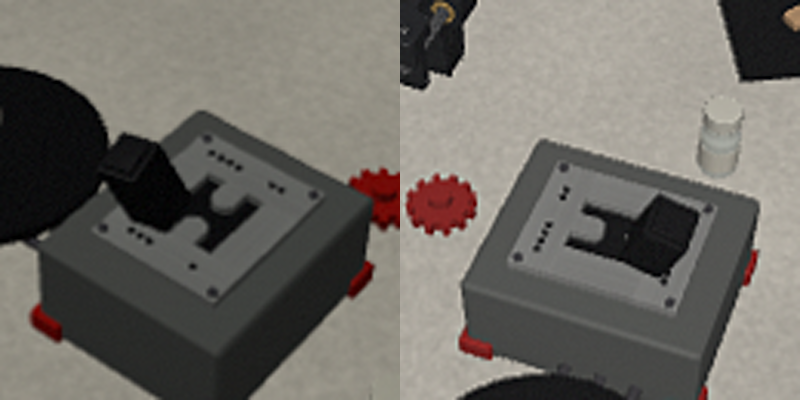

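Lever is at the end of third (along ≈ 0.35, across ≈ 0.2, held past the tongue), bystanders undisturbed, tool clear. Handing in.

```bash
python3 -c "
from bench import r,finish_job
print(finish_job())"
```

```text
the job is handed in; nothing more can be done
None
```

The lever went from second to the crossbar, across to the right column, and fully forward into third. I pushed it with the closed fingertips and never pinched it. I then backed off, raised the tool clear and handed the job in at about 13 s.

- **Lever position:** the last image fit gave along ≈ 0.35 rad and across ≈ 0.20–0.22 rad, where the limits are 0.30 and 0.18. The scene camera alone read across as low as 0.175–0.20. The fits seem to read about 0.02 too far left, and the tongue should hold the lever beyond about 0.2.
- **Fourth slot:** along never read below about −0.05 rad while the lever was in the right column, so it did not dip into fourth.
- **Forces:** wrist force readings at the end of each move stayed under about 2 N. I felt no clear stop at the end of third, so "fully forward" rests on the images.
- **Bystanders:** the gear and pot look unmoved in the last picture. The vase was outside the last crops, so I did not recheck it, but the tool passed well above it.
- **Disagreement:** the wrist camera and the fixed cameras differed by about 3 mm sideways on where the gearbox stands. I split the difference.

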